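Clip the keeper over the shaft and click the swivel V-block round to 40 degrees

TASK

Get the shaft in the swivel V-block ready for gauging. First press the loose keeper straight down over the shaft until both spring hooks have clicked over it, firmly but without ramming it, so that the shaft cannot hop about; then swing the V-block by its lever, anticlockwise seen from above, to 40 degrees, which is four clicks past the zero mark. Leave the lever settled in that click and the other things on the plate where they are.

Things in the scene. Friction and masses are not known exactly. Their poses are not given: they have to be found in the camera images.
- base: Fixed round cast-iron base of the swivel, 194 mm across, 22 mm high; origin on the swivel axis at table height, z up, -x towards the zero mark. Dark scale ring on top, white marks every 10 degrees (longer every 30, longest and widest at zero). At its +x side a spring-plunger housing with a black knob, out to 133 mm from the axis, 42 mm high.
- zero_mark (a point): Zero line of the scale on the base's top face, 90 mm from the swivel axis, 22 mm above the table.
- lever_grip (a point): Middle of the lever's black grip (20 mm thick, 70 mm long; the lever rises outwards at 39 degrees), 120 mm from the swivel axis, 84 mm up. Over the zero mark at 0 degrees, anticlockwise positive; at +40 it is at x -92, y -77 mm of the base. A click every 10 degrees: a sideways push climbs to 5 or 6 N, fades halfway, and the lever jumps to the next click. Starts in a click, -50 to 0; stops at 95.
- seat (a point): Point on the swivel axis level with the V-block's flat shoulders, 74 mm above the table, where the keeper's origin lies when home. Turns with the swivel: -x to the lever, y along the shaft. The shaft (30 mm thick, 158 mm long, top 13 mm above this point) can roll in the V. Ribs 4 mm high, 27 mm apart in y and sloped, on the shoulders straddle the keeper's feet.
- hook_a_tip (a point): Inner lower edge of the barb of the spring hook on the +x side of the V-block: 30 mm from the axis, 12.8 mm above the seat when upright. The hooks are upright steel leaves 14 mm wide that end 20.5 mm above the seat; the keeper pushes their sloped tops 3 mm outwards, then they spring back over its end ledges.
- hook_b_tip (a point): The same point of the other hook, on the -x (lever) side.
- keeper: Loose off-white keeper, 50-100 g, upright on the table: bridge 66 mm long (x), 24 wide (y), V notch below, plate top at 21 mm, end ledges at 12; on top a grip rib 34 long (x), 12 thick (y), 21 to 43 mm up. Origin under its middle, z up; either end to either hook. Set on the hooks, x across the shaft, its origin is 13 mm above the seat; it snaps past both at about 15 N and stops on the shoulders.
- ring_gauge: Bystander: steel ring, 54 mm across, 18 mm high. Origin under its middle.
- spare_vblock: Bystander: small dark V-block, 45 x 40 x 34 mm. Origin under its middle.
- plug_gauge: Bystander: plug gauge lying down, 113 mm long, 22 mm thick. Origin under its handle.
- hex_key: Bystander: L-shaped hex key, 106 mm long, 6 mm thick. Origin under its long leg.
- parallels: Bystander: pair of steel bars lying side by side, 156 x 20 x 22 mm. Origin under the first bar.
- model_car: Bystander: toy off-road car, 110 x 50 x 58 mm. Origin under its middle.
- cleaner: Bystander: white bottle, 56 mm across, 140 mm high. Origin under its middle.
Not all that is in view belongs to the job. Leave any brown or pink look-alike of the keeper alone.

How it is judged:
On the way, in this order (a step that is already met when the one before it is completed fails the run):
1. the keeper is home on the shoulders and both hooks have clicked over it (z of keeper in the frame of seat between -0.0025 and 0.0025 m and horizontal distance between keeper and seat below 0.005 m and angle between keeper's own z axis and vertical below 0.04 rad and x of hook_a_tip in the frame of seat below 0.0312 m and x of hook_b_tip in the frame of seat above -0.0312 m), for 0.2 s.
2. the lever stands at 40 degrees, the keeper still clipped (all of step 1 and y of lever_grip in the frame of base between -0.0811 and -0.0731 m and x of lever_grip in the frame of base below -0.06 m), for 0.2 s.
At the end, for the whole second after the job is handed in: The keeper sits home on the V-block's shoulders (within 2.5 mm in height, 5 mm sideways, level within 0.04 rad) with both hooks sprung back over it (within 1.2 mm of upright), and the lever rests at 40 degrees, the fourth click past zero anticlockwise, within 2.5 degrees; all is still (all of step 2 and linear speed of keeper below 0.02 m/s and angular speed of keeper below 0.1 rad/s); the robot touches nothing.
It fails at once if the keeper is rammed against the V-block or hooks with more than 70 N (contact force between keeper and base above 70 N).
It fails at once if a bystander is pushed more than 30 mm from its place (distance of any of ring_gauge, spare_vblock, plug_gauge, hex_key, parallels, model_car, cleaner from where it was at the start of the episode above 0.03 m).
It also fails if it takes over 72 s, if anything falls off the work surface, if the arm or the gripper's body presses on something with over 40 N, if the wrist force passes 120 N, or if a joint passes its speed limit or range.

ROBOT

A 6-joint arm with a two-finger parallel gripper is mounted at the origin on the work surface. World frame = base frame: x ahead of the robot, y to its left, z up, the work surface at z = 0. Lengths are in m, angles in rad, forces in N, time in s.
With the tool pointing down it reaches from about 0.3 to 0.85 m from the base axis. Payload 4.2 kg.
Tool frame: the origin (TCP) lies at the very end of the fingers, on their centre line; the grasp point (between the pads) lies 19 mm behind it; x points along the fingers, y is the direction in which the jaws open and shut, and the axes are right-handed (so a half turn about x gives the same grasp; the last joint's range is limited). The gripper opens to 91 mm and grips with 3 to 60 N. Pads are 32 mm wide; open, the fingers measure 118 mm over their backs; the gripper's body (76 mm by 178 mm) begins 60 mm behind the grasp point.
Start: joints at [-1.149, 0.32, 1.565, -0, 1.257, -0.02], TCP at [0.246, -0.52, 0.214] pointing down, gripper open.
Joint ranges: [-3.11, 3.11], [-0.84, 2.01], [0.21, 2.61], [-1.34, 4.49], [0.05, 2.63], [-2.56, 2.56]. Speed limits (rad/s): [2.57, 2.57, 3.14, 3.14, 3.14, 3.14].

INTERFACE

Orientations are given as a 3x3 rotation matrix whose columns are the frame's x, y, z axes.
In Python, from bench import get_state, optics, r gives the robot as it stands.
- The arm moves only by the shell command python3 -m creep 'ROWS' [FORCE]. ROWS is JSON, a list that holds one entry, the list of rows, each a list of 7 numbers: the shift along the tool's x, y, z each as a share of 20 cm, from -1 to 1, then the turn, a rotation vector about the tool's x, y, z each as a share of 45 degrees, from -1 to 1, then the opening in per cent of the stroke, from 0 (shut) to 100 (fully open). A call has 1 to 10 rows; each row is the pose to reach, as a shift and turn from the pose commanded when the call began, along the tool's axes at that moment; what a row does not reach only later rows make up. A row lasts 1/8 s, in which the tool goes at most 62.5 mm and 10.7 degrees, less where a joint would pass 70% of its speed; a pose out of reach is approached as far as the arm can. A call with a number of a shift or a turn outside -1 to 1 is refused whole. A call with a gripper value outside its range is refused whole. The fingers move at their own pace and stop on an object; FORCE is the grip in N (left out, the last holds). Time passes only in rows, so rows that repeat a pose let the fingers close. It gives the time, the measured TCP pose, the force and the opening at its end, in the units of the state.
- get_state(): the state, without advancing time (a new reading comes with each control period).
- optics.snapshot(name): name is "side" or "top" or "wrist"; returns a dict with "pixels" (420x560x3 uint8, blue, green, red), "fov_y" (degrees; the focal length in pixels is half the picture's height over the tangent of half this angle, whatever the lens; pixels are square), "cx", "cy" (the principal point, pixels), "cam_to_world" (4x4, takes a point from camera to world coordinates). Camera axes: x right, y down, z forward; pixel columns grow to the right and rows downward; lengths in m; the calibration is good to about 2 mm. A picture is of the moment at which its call begins. There is no depth.
- r.close_job(): hands the job in, once; it reports no verdict.
Trained networks look in the newest picture that a camera, given by its name, has taken for a name from the list of things; names that differ only in an ending like _2 or _b are one class to them, and where a whole thing is asked for, a point or a joint stands for the part that bears it (a point fixed in the world has none). Each returns a list of dicts, best first, with "confidence" (0 to 1); they miss things now and then, are a little off and sometimes report something else, mostly with a low value. They report only what shows in the picture. A call takes as long as a camera call. They do not tell look-alikes from the thing itself.
- optics.find_in(camera, thing): "position" ([x, y, z] in m, in world coordinates, good to about 4 mm: the middle of the surface that is visible of it).
- optics.regions_of(camera, thing): "region" (420x560 bool, what is visible of it).
- optics.pinpoint(camera, thing): "position" ([x, y, z] in m, in world coordinates, good to about 4 mm: a listed point, or the origin of a listed thing).
The state is a dict: "time": time; "q": joint angles; "joint_vel": joint speeds; "joint_torque": joint torques, N m; "position": TCP position; "tool_rot": TCP orientation; "wrist_force": force on the tool from outside, world axes, zero at the start; "ft_torque": the same for the moment, N m; "grip_width": finger opening in m.
Only numpy, scipy, OpenCV 4.12 (cv2) and the standard library are available. Lean on these libraries where they do the work, as an engineer would, in place of code of your own. Each camera call takes 0.05 s, during which the arm holds its last target. There are 200 camera calls.

## Working session

There is one attempt and no reset: what is moved stays moved. The work goes in short steps, Python scripts to look and compute and a shell command to move; the robot and the scene stay as the last step left them, time stands still between calls to the robot, and variables do not carry over. Pictures are saved under pics/ and viewed, about 8 in all and at most 12, crops included, and the job is handed in when it is done.

```bash
ls; mkdir -p pics; cat > h.py <<'E'
import numpy as np, cv2
from bench import get_state, optics, r
def snap(c,name=None):
    s=optics.snapshot(c)
    if name: cv2.imwrite('pics/'+name+'.png',s['pixels'])
    return s
def proj(s,p):
    T=np.linalg.inv(np.array(s['cam_to_world'])); q=T[:3,:3]@np.array(p)+T[:3,3]
    f=210/np.tan(np.radians(s['fov_y'])/2)
    return np.array([s['cx']+f*q[0]/q[2], s['cy']+f*q[1]/q[2]])
def ray(s,uv,z):
    f=210/np.tan(np.radians(s['fov_y'])/2);T=np.array(s['cam_to_world'])
    d=T[:3,:3]@np.array([(uv[0]-s['cx'])/f,(uv[1]-s['cy'])/f,1]);o=T[:3,3]
    return o+d*(z-o[2])/d[2]
E
python3 - <<'E'
from h import *
np.set_printoptions(precision=4,suppress=True)
st=get_state();print(st['time'],st['position'],np.array(st['tool_rot']).round(3).tolist(),st['grip_width'])
ims=[]
for c in ['top','side']:
    s=snap(c);ims.append(s['pixels'])
    for t in ['base','zero_mark','lever_grip','seat','hook_a_tip','hook_b_tip','keeper','ring_gauge','spare_vblock','plug_gauge','hex_key','parallels','model_car','cleaner']:
        for d in optics.pinpoint(c,t)[:3]:
            print(c,t,np.array(d['position']),round(d['confidence'],2),proj(s,d['position']).round())
for c,i in zip(['top','side'],ims): cv2.imwrite(f'pics/{c}0.png',i)
print(get_state()['time'])
E
```

```text
pics
0.0 [ 0.2456 -0.5193  0.2131] [[-0.001, 0.428, -0.904], [0.002, -0.904, -0.428], [-1.0, -0.002, -0.0]] 0.09123815098749362
top base [ 0.5563 -0.1702  0.0004] 0.85 [331. 228.]
top base [0.5692 0.1814 0.0027] 0.56 [194. 221.]
top zero_mark [ 0.5879 -0.1848  0.0863] 0.67 [342. 212.]
top lever_grip [ 0.4555 -0.1151  0.0831] 0.71 [313. 268.]
top seat [ 0.5594 -0.1693  0.0736] 0.9 [335. 224.]
top hook_a_tip [ 0.5887 -0.1861  0.0876] 0.35 [343. 212.]
top hook_b_tip [ 0.5295 -0.1608  0.0832] 0.46 [332. 237.]
top keeper [0.6747 0.1769 0.0028] 0.72 [197. 181.]
top keeper [0.5494 0.2942 0.0008] 0.65 [150. 229.]
top ring_gauge [ 0.4476  0.0173 -0.0002] 0.72 [258. 270.]
top spare_vblock [ 0.683  -0.014   0.0009] 0.57 [271. 179.]
top plug_gauge [0.4221 0.4262 0.002 ] 0.97 [ 95. 279.]
top hex_key [ 0.4831 -0.4339  0.0038] 0.56 [434. 257.]
top hex_key [0.5683 0.1836 0.0008] 0.2 [193. 222.]
top parallels [ 0.7779 -0.0246 -0.0042] 0.89 [275. 144.]
top model_car [ 0.6439 -0.4079  0.0003] 0.86 [421. 195.]
top model_car [ 0.5561 -0.1677  0.0027] 0.16 [330. 228.]
top cleaner [0.648  0.4353 0.0022] 0.
[... 385 characters left out ...]
0744] 0.81 [283. 165.]
side seat [0.4409 0.0155 0.0039] 0.61 [331. 239.]
side hook_a_tip [ 0.5819 -0.1847  0.0866] 0.45 [275. 158.]
side hook_b_tip [ 0.531  -0.157   0.0867] 0.53 [295. 165.]
side hook_b_tip [0.5683 0.1842 0.0001] 0.49 [278. 301.]
side keeper [ 0.6764  0.1748 -0.0028] 0.89 [229. 296.]
side keeper [0.5699 0.1818 0.0001] 0.6 [277. 300.]
side keeper [ 0.5477  0.2921 -0.0034] 0.59 [287. 350.]
side ring_gauge [0.4433 0.0192 0.0077] 0.75 [330. 239.]
side spare_vblock [ 0.6834 -0.0109  0.0016] 0.97 [233. 229.]
side hex_key [ 0.4832 -0.433   0.004 ] 0.61 [307. 125.]
side parallels [ 0.7765 -0.0251 -0.0002] 0.75 [197. 224.]
side model_car [ 0.641  -0.4091 -0.0046] 0.84 [257. 131.]
1.5
```

```bash
python3 - <<'E'
import cv2,numpy as np
t=cv2.imread('pics/top0.png');s=cv2.imread('pics/side0.png')
a=cv2.resize(t[150:300,80:380],(800,400),interpolation=3)
b=cv2.resize(t[160:250,130:230],(400,360),interpolation=3)
c=cv2.resize(s[260:380,210:310],(300,360),interpolation=3)
cv2.imwrite('pics/v1.png',cv2.resize(np.hstack([t,s]),(800,300)))
o=np.zeros((600,800,3),np.uint8);o[:300]=cv2.resize(np.hstack([t,s]),(800,300),interpolation=3)
o[300:,:333]=cv2.resize(b,(333,300));o[300:,340:590]=cv2.resize(c,(250,300))
d=cv2.resize(t[190:280,300:360],(200,300),interpolation=3);o[300:,600:]=d
cv2.imwrite('pics/v1.png',o)
E
```

```text
(no output)
```

View pics/v1.png

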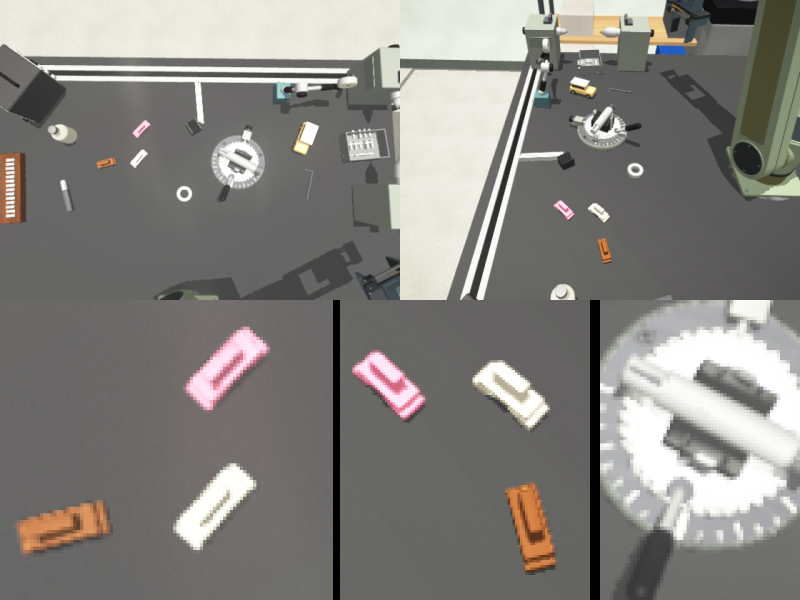

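Candidates in the top picture are pink (197,181), brown (150,229) and off-white (194,222). The enlarged crop confirms the off-white one as the keeper, at about (0.569, 0.183). I'll move above it.

```bash
python3 -m creep '[[[0,-0.62,-0.74,-0.61,0,0,100],[0,-0.62,-0.74,-0.61,0,0,100],[0,-0.62,-0.74,-0.61,0,0,100],[0,-0.62,-0.74,-0.61,0,0,100],[0,-0.62,-0.74,-0.61,0,0,100]]]'
python3 -m creep '[[[0,-0.21,-0.94,-0.61,0,0,100],[0,-0.21,-0.94,-0.61,0,0,100],[0,-0.21,-0.94,-0.61,0,0,100],[0,-0.21,-0.94,-0.61,0,0,100],[0,-0.21,-0.94,-0.61,0,0,100]]]'
python3 -m creep '[[[0,0.25,-0.93,-0.61,0,0,100],[0,0.25,-0.93,-0.61,0,0,100],[0,0.25,-0.93,-0.61,0,0,100],[0,0.25,-0.93,-0.61,0,0,100],[0,0.25,-0.93,-0.61,0,0,100]]]'
python3 -m creep '[[[0,0.65,-0.72,-0.61,0,0,100],[0,0.65,-0.72,-0.61,0,0,100],[0,0.65,-0.72,-0.61,0,0,100],[0,0.65,-0.72,-0.61,0,0,100],[0,0.65,-0.72,-0.61,0,0,100]]]'
cat > m.py <<'E'
from h import *
def measure(name,cam='wrist',seeds=((0.569,0.183),)):
    s=snap(cam,name);print('t',get_state()['time'],'tcp',np.round(get_state()['position'],4))
    R=np.array(get_state()['tool_rot']);print('yaw',np.degrees(np.arctan2(R[1,1],R[0,1])).round(2))
    return s
E
python3 - <<'E'
from m import *
s=measure('w1')
for d in optics.pinpoint('wrist','keeper'): print(np.round(d['position'],4),d['confidence'],proj(s,d['position']))
for d in optics.regions_of('wrist','keeper'):
    v,u=np.nonzero(d['region']); print(d['confidence'],len(u),u.mean(),v.mean())
    P=np.array([ray(s,(a,b),0.02)[:2] for a,b in zip(u[::5],v[::5])]); w,V=np.linalg.eigh(np.cov(P.T)); print(P.mean(0),np.degrees(np.arctan2(V[1,1],V[0,1])),np.sqrt(w))
print(proj(s,[.569,.183,.02]))
E
```

```text
time: 2.12
position: [0.3269, -0.3448, 0.2143]
tool_rot: [[0.0, 0.796, -0.605], [-0.001, -0.605, -0.796], [-1.0, 0.001, 0.001]]
wrist_force: [0.6, -0.8, 0.1]
grip_width: 0.0913
time: 2.75
position: [0.4071, -0.1707, 0.2139]
tool_rot: [[-0.0, 0.985, -0.171], [-0.001, -0.171, -0.985], [-1.0, -0.0, 0.001]]
wrist_force: [0.0, 0.3, -0.3]
grip_width: 0.0911
time: 3.38
position: [0.4879, 0.0036, 0.2136]
tool_rot: [[-0.001, 0.954, 0.301], [-0.001, 0.301, -0.954], [-1.0, -0.001, 0.001]]
wrist_force: [-0.3, -0.1, 0.3]
grip_width: 0.0912
time: 4.0
position: [0.5681, 0.1798, 0.2136]
tool_rot: [[-0.001, 0.708, 0.707], [-0.001, 0.706, -0.708], [-1.0, -0.002, 0.0]]
wrist_force: [-0.7, -0.5, -0.4]
grip_width: 0.0912
t 4.05 tcp [0.5678 0.1795 0.2138]
yaw 44.93
[ 0.5725  0.1802 -0.001 ] 0.8 [289.20893753 181.18086652]
[0.6721 0.171  0.0024] 0.71 [341.83591004 244.09654412]
[ 0.5473  0.2985 -0.0027] 0.6 [349.81615206  89.2175849 ]
0.81 1661 354.585791691752 92.41661649608669
[0.55135332 0.29576598] 105.34288515666374 [0.00735706 0.01891381]
0.8 1187 348.2586352148273 245.7548441449031
[0.67188519 0.17755242] 139.90236307800433 [0.00740562 0.01911927]
0.65 1248 287.7355769230769 179.73958333333334
[0.56732458 0.18290911] 138.76120858108422 [0.00682438 0.01869768]
[288.89574287 180.91409609]
```

View pics/w1.png

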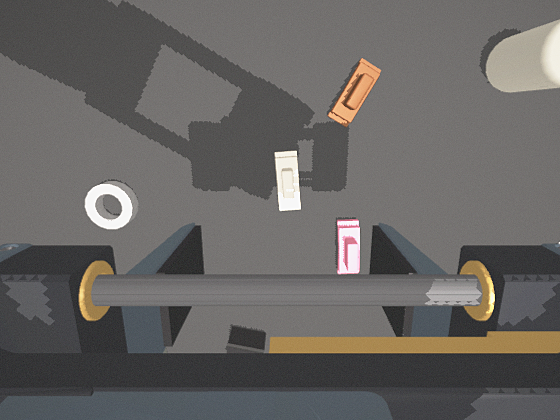

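Off-white keeper is at (288,181) in the wrist view, its long axis at −41° in world. The brown (355,92) and pink (348,246) look-alikes are clear of the fingers. I'll turn 4°, descend and grip the rib.

```bash
python3 -m creep '[[[0.2,0.012,-0.005,-0.085,0,0,60],[0.5,0.012,-0.005,-0.085,0,0,60],[0.75,0.012,-0.005,-0.085,0,0,60],[0.9,0.012,-0.005,-0.085,0,0,60],[0.945,0.012,-0.005,-0.085,0,0,60],[0.945,0.012,-0.005,-0.085,0,0,60]]]'
python3 -m creep '[[[0,0,0,0,0,0,0],[0,0,0,0,0,0,0],[0,0,0,0,0,0,0],[0,0,0,0,0,0,0],[0,0,0,0,0,0,0],[0,0,0,0,0,0,0]]]' 45
python3 - <<'E'
from m import *
s=measure('w2')
a=s['pixels']
t=snap('side');b=t['pixels'];c=tuple(int(x) for x in proj(t,[.569,.182,.03]))
b=cv2.resize(b[c[1]-50:c[1]+50,c[0]-50:c[0]+50],(400,400),interpolation=3)
o=np.zeros((420,800,3),np.uint8);o[:400,:400]=b;o[:,400:]=cv2.resize(a,(400,420) if 0 else (400,300)).__class__ and cv2.copyMakeBorder(cv2.resize(a,(400,300)),0,120,0,0,0)
cv2.imwrite('pics/v2.png',o)
E
```

```text
time: 4.9
position: [0.5693, 0.1838, 0.0255]
tool_rot: [[0.001, 0.658, 0.753], [-0.0, 0.753, -0.658], [-1.0, 0.0, 0.0]]
wrist_force: [0.1, 0.3, -0.5]
grip_width: 0.0549
time: 5.65
position: [0.569, 0.1845, 0.0251]
tool_rot: [[-0.0, 0.657, 0.754], [-0.0, 0.754, -0.657], [-1.0, -0.0, 0.0]]
wrist_force: [-0.4, 0.5, 1.6]
grip_width: 0.012
t 5.7 tcp [0.569  0.1846 0.0251]
yaw 48.94
```

View pics/v2.png

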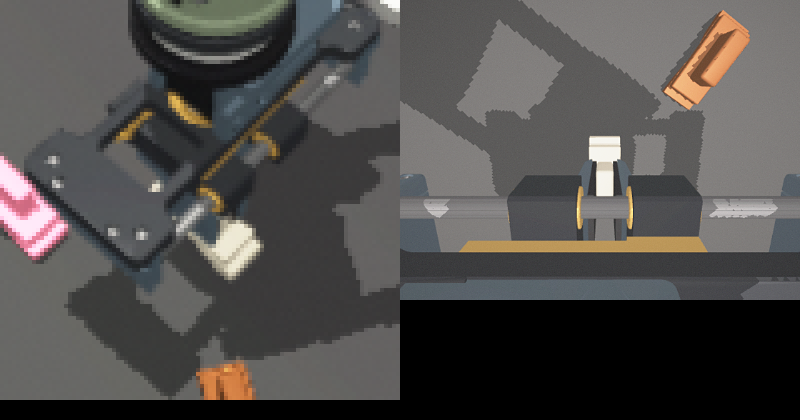

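```bash
python3 - <<'E'
from m import *
s=measure('w2b');st=get_state();R=np.array(st['tool_rot']);p=np.array(st['position'])
a=s['pixels'].astype(int)
col=a[150:300,287].tolist()
print([(150+i,c) for i,c in enumerate(col) if 20<i<100][::3])
for sx in (-1,1):
  for x,z in ((33,12),(33,0),(17,43),(26,21)):
    q=p+sx*R[:,2]*x/1e3;q[2]=z/1e3;print(sx,x,z,proj(s,q).round(1))
E
python3 -m creep '[[[-0.3,0,0,0,0,0,0],[-0.6,0,0,0,0,0,0],[-0.9,0,0,0,0,0,0],[-0.9,0,0,0,0,0,0]]]'
```

```text
t 5.8 tcp [0.569  0.1845 0.0251]
yaw 48.94
[(171, [90, 88, 90]), (174, [94, 92, 95]), (177, [91, 94, 91]), (180, [94, 95, 96]), (183, [89, 92, 91]), (186, [89, 90, 96]), (189, [82, 82, 82]), (192, [215, 231, 238]), (195, [239, 245, 246]), (198, [239, 245, 246]), (201, [205, 220, 230]), (204, [179, 201, 211]), (207, [239, 245, 247]), (210, [238, 245, 246]), (213, [237, 244, 246]), (216, [238, 245, 246]), (219, [238, 244, 246]), (222, [237, 244, 246]), (225, [243, 248, 249]), (228, [179, 199, 211]), (231, [185, 204, 214]), (234, [179, 200, 211]), (237, [175, 196, 209]), (240, [228, 240, 244]), (243, [236, 244, 246]), (246, [237, 244, 246]), (249, [236, 243, 246])]
-1 33 12 [285.6 188.2]
-1 33 0 [285.6 183.9]
-1 17 43 [285.5 234.4]
-1 26 21 [285.6 204.5]
1 33 12 [285.6 294. ]
1 33 0 [285.7 284.4]
1 17 43 [285.5 297.3]
1 26 21 [285.6 291.2]
time: 6.3
position: [0.5719, 0.1854, 0.2105]
tool_rot: [[0.011, 0.657, 0.754], [0.003, 0.754, -0.657], [-1.0, 0.01, 0.006]]
wrist_force: [0.1, -0.2, -0.2]
grip_width: 0.0119
```

```bash
python3 -m creep '[[[0,-0.5,0.56,0,0,0,0],[0,-0.5,0.56,0,0,0,0],[0,-0.5,0.56,0,0,0,0],[0,-0.5,0.56,0,0,0,0]]]'
python3 -m creep '[[[0,-0.48,0.56,-0.32,0,0,0],[0,-0.48,0.56,-0.32,0,0,0],[0,-0.48,0.56,-0.32,0,0,0],[0,-0.48,0.56,-0.32,0,0,0],[0,-0.48,0.56,-0.32,0,0,0]]]'
python3 - <<'E'
from m import *
s=measure('w3')
for t in ['base','zero_mark','lever_grip','seat','hook_a_tip','hook_b_tip']:
  for d in optics.pinpoint('wrist',t)[:2]: print(t,np.round(d['position'],4),round(d['confidence'],2),proj(s,d['position']).round())
E
```

```text
time: 6.8
position: [0.5872, 0.0338, 0.2033]
tool_rot: [[-0.003, 0.659, 0.752], [-0.0, 0.752, -0.659], [-1.0, -0.002, -0.002]]
wrist_force: [1.2, 0.2, -1.4]
grip_width: 0.0117
time: 7.42
position: [0.6089, -0.1087, 0.2042]
tool_rot: [[-0.001, 0.448, 0.894], [0.001, 0.894, -0.448], [-1.0, 0.0, -0.002]]
wrist_force: [-0.1, 0.5, -0.7]
grip_width: 0.0116
t 7.475 tcp [ 0.6089 -0.1086  0.2045]
yaw 63.43
base [ 0.5596 -0.1708  0.0015] 0.56 [216. 167.]
zero_mark [ 0.4713 -0.1491  0.0193] 0.93 [188.  81.]
zero_mark [ 0.554  -0.1756  0.0766] 0.26 [192. 176.]
lever_grip [ 0.4507 -0.1133  0.0807] 0.9 [191.  27.]
seat [ 0.553  -0.1739  0.0742] 0.9 [194. 174.]
hook_b_tip [ 0.5337 -0.1572  0.0835] 0.81 [196. 147.]
```

View pics/w3.png

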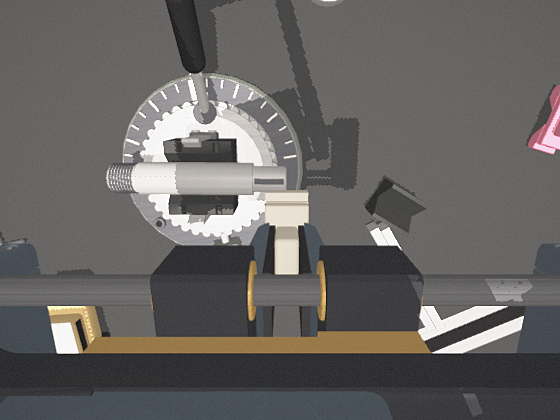

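```bash
python3 - <<'E'
from m import *
s=measure('w3b');a=s['pixels']
g=cv2.cvtColor(a,cv2.COLOR_BGR2GRAY)
print('block ctr',ray(s,(200.5,176.5),.074).round(4))
# shaft edges on columns 180..245: darkest-to-bright transitions
import numpy as np
for u in (140,160,185,200,215,230,245): print(u,[int(x) for x in g[155:200:1,u]])
def draw(img,c,yaw,k):
    R=np.array([[np.cos(yaw),-np.sin(yaw)],[np.sin(yaw),np.cos(yaw)]])
    P=lambda x,y,z:tuple(int(v*k) for v in proj(s,[*(np.array(c)+R@[x,y]),z])*1)
    for t in np.linspace(0,2*np.pi,120): cv2.circle(img,P(.097*np.cos(t),.097*np.sin(t),.022),1,(0,0,255),-1)
    for x in(-.03,.03):
        for y in(-.007,0,.007): cv2.circle(img,P(x,y,.074+.0128),2,(0,255,0),-1)
    cv2.line(img,P(0,-.079,.087),P(0,.079,.087),(255,0,0),1);cv2.circle(img,P(-.12,0,.084),4,(255,255,0),-1)
k=3;o=cv2.resize(a,None,fx=k,fy=k,interpolation=3)
draw(o,(.5585,-.171),np.radians(-26.6),k)
cv2.imwrite('pics/v3.png',o[0:250*3,100*3:320*3][:750,:][75:675])
E
```

```text
t 7.825 tcp [ 0.6092 -0.1099  0.2051]
yaw 63.38
block ctr [ 0.5584 -0.1711  0.074 ]
140 [96, 102, 104, 103, 105, 107, 151, 184, 203, 210, 217, 221, 227, 232, 236, 236, 235, 237, 239, 241, 238, 242, 242, 241, 241, 242, 241, 240, 241, 240, 236, 235, 233, 229, 228, 224, 220, 174, 154, 152, 158, 150, 154, 147, 149]
160 [240, 239, 240, 241, 245, 223, 149, 167, 193, 206, 213, 219, 223, 230, 235, 235, 235, 237, 239, 242, 237, 242, 243, 243, 243, 242, 243, 241, 242, 242, 238, 236, 233, 229, 230, 225, 213, 178, 255, 248, 245, 245, 245, 245, 244]
185 [56, 55, 55, 61, 49, 62, 134, 151, 158, 160, 167, 168, 174, 170, 181, 177, 178, 184, 184, 183, 193, 192, 192, 191, 188, 191, 185, 187, 180, 186, 181, 177, 172, 166, 166, 163, 156, 154, 94, 56, 59, 62, 59, 61, 59]
200 [59, 62, 52, 54, 60, 40, 134, 150, 157, 160, 165, 171, 170, 174, 177, 181, 181, 184, 181, 186, 191, 196, 196, 189, 188, 187, 192, 185, 183, 186, 182, 177, 172, 170, 164, 165, 161, 156, 113, 67, 54, 59, 60, 53, 59]
215 [57, 54, 52, 61, 54, 42, 135, 145, 154, 161, 164, 163, 168, 171, 178, 176, 180, 180, 183, 187, 191, 194, 202, 196, 191, 192, 190, 190, 189, 188, 186, 178, 173, 168, 172, 169, 165, 155, 112, 60, 50, 79, 78, 78, 62]
230 [51, 61, 58, 55, 51, 47, 108, 136, 153, 158, 160, 166, 165, 171, 176, 181, 179, 178, 187, 190, 193, 197, 203, 197, 194, 189, 193, 189, 191, 191, 189, 184, 180, 171, 166, 167, 163, 162, 119, 64, 60, 64, 58, 60, 57]
245 [242, 242, 242, 242, 243, 252, 197, 134, 149, 156, 163, 163, 167, 172, 174, 180, 177, 177, 182, 188, 194, 198, 200, 202, 195, 196, 193, 191, 191, 191, 192, 184, 176, 167, 170, 168, 164, 148, 162, 244, 252, 248, 248, 247, 247]
```

View pics/v3.png

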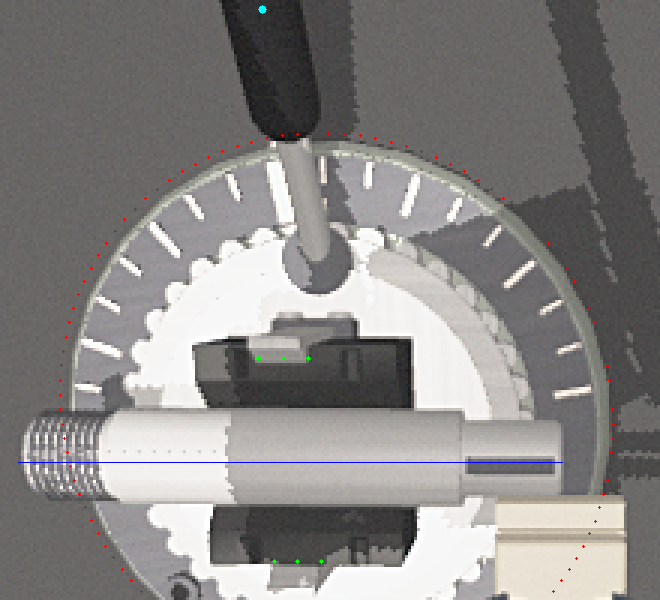

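Fit is good: seat about (0.5585, −0.171), swivel yaw −26.6° (lever at −10°), and the keeper is parallel across the shaft. I'll move above the seat, 13 mm clear of the hooks.

```bash
python3 -m creep '[[[0,-0.2,-0.05,0,0,0,0],[0,-0.387,-0.097,0,0,0,0],[0.1,-0.387,-0.097,0,0,0,0],[0.25,-0.387,-0.097,0,0,0,0],[0.37,-0.387,-0.097,0,0,0,0],[0.4,-0.387,-0.097,0,0,0,0],[0.4,-0.387,-0.097,0,0,0,0],[0.4,-0.387,-0.097,0,0,0,0]]]'
python3 - <<'E'
from m import *
s=measure('w4');a=s['pixels']
ims=[a]
t=snap('side','s4');c=proj(t,[.5585,-.171,.1]).astype(int)
tt=snap('top','t4');c2=proj(tt,[.5585,-.171,.1]).astype(int)
o=np.zeros((600,800,3),np.uint8)
o[:,:500]=cv2.resize(a[100:340,190:390],(500,600),interpolation=3)
o[:300,500:]=cv2.resize(t['pixels'][c[1]-30:c[1]+30,c[0]-30:c[0]+30],(300,300),interpolation=3)
o[300:,500:]=cv2.resize(tt['pixels'][c2[1]-30:c2[1]+30,c2[0]-30:c2[0]+30],(300,300),interpolation=3)
cv2.imwrite('pics/v4.png',o)
for n in ('hook_a_tip','hook_b_tip','seat','keeper'):
  for cam in ('wrist','side'):
    for d in optics.pinpoint(cam,n)[:2]: print(cam,n,np.round(d['position'],4),round(d['confidence'],2))
E
```

```text
time: 8.82
position: [0.5579, -0.1711, 0.1262]
tool_rot: [[0.002, 0.449, 0.894], [-0.001, 0.894, -0.449], [-1.0, 0.0, 0.002]]
wrist_force: [-0.3, -0.7, -1.5]
grip_width: 0.0119
t 8.875 tcp [ 0.5578 -0.1711  0.1261]
yaw 63.34
side hook_a_tip [ 0.5817 -0.1853  0.084 ] 0.4
wrist hook_b_tip [ 0.5329 -0.1573  0.0839] 0.76
side hook_b_tip [ 0.5326 -0.155   0.0863] 0.62
side seat [ 0.5626 -0.173   0.0734] 0.55
side seat [ 0.4847 -0.433   0.0047] 0.23
wrist keeper [ 0.5581 -0.1731  0.1023] 0.66
side keeper [ 0.5499  0.2947 -0.001 ] 0.87
side keeper [ 0.6747  0.1765 -0.0024] 0.63
```

View pics/v4.png

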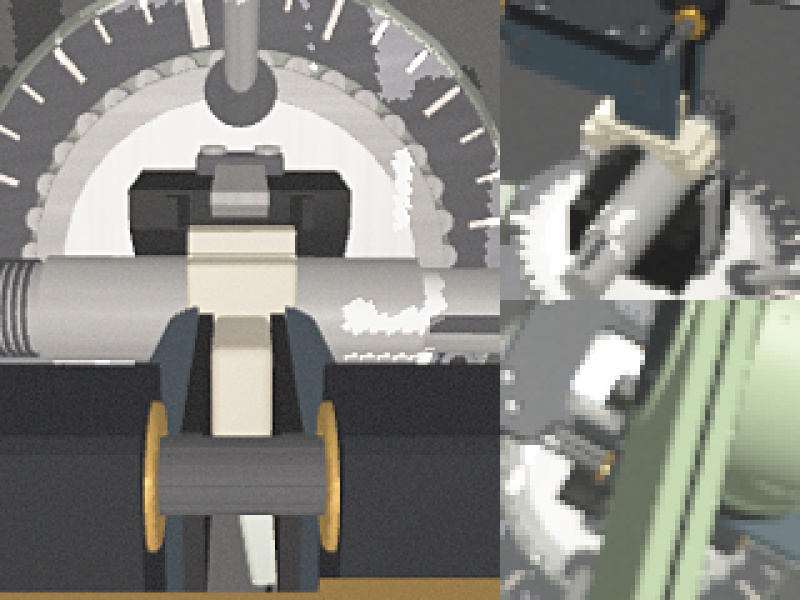

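```bash
python3 - <<'E'
from m import *
s=measure('w4b');g=cv2.cvtColor(s['pixels'],cv2.COLOR_BGR2GRAY)
c=np.array([.5585,-.171]);e=np.array([.894,-.448]);p=np.array(get_state()['position']);z0=p[2]-.0251
print('cx',s['cx'],s['cy'])
for n,x,z in (('hooktip',-30,.0868),('hook top in?',-36,.0945),('hook out',-38,.0945)): print(n,proj(s,[*(c+e*x/1e3),z]).round(1))
for x,z in((-33,12),(-33,0),(-17,43),(-17,21)): print('keeper',x,z,proj(s,[*(p[:2]+e*x/1e3),z0+z/1e3]).round(1))
print([int(v) for v in g[160:240,286]])
E
```

```text
t 9.425 tcp [ 0.5571 -0.1709  0.125 ]
yaw 63.34
cx 286.2717461545095 204.70247721092585
hooktip [286.6 186.3]
hook top in? [286.6 179.2]
hook out [286.6 176. ]
keeper -33 12 [285.6 188. ]
keeper -33 0 [285.7 183.7]
keeper -17 43 [285.6 234.2]
keeper -17 21 [285.6 220.2]
[248, 243, 119, 56, 98, 112, 105, 126, 135, 136, 134, 140, 136, 134, 139, 137, 138, 129, 162, 194, 201, 196, 200, 179, 151, 142, 151, 156, 103, 52, 148, 156, 175, 229, 230, 228, 229, 228, 230, 229, 233, 187, 198, 167, 160, 184, 216, 227, 228, 226, 228, 228, 228, 227, 226, 226, 226, 227, 226, 225, 227, 228, 226, 228, 226, 232, 192, 163, 161, 162, 165, 165, 167, 164, 164, 164, 166, 165, 174, 192]
```

```bash
python3 -m creep '[[[0.02,0,-0.005,0,0,0,0],[0.04,0,-0.005,0,0,0,0],[0.05,0,-0.005,0,0,0,0],[0.05,0,-0.005,0,0,0,0]]]' 60
python3 -m creep '[[[0.005,0,0,0,0,0,0],[0.01,0,0,0,0,0,0],[0.015,0,0,0,0,0,0],[0.015,0,0,0,0,0,0]]]'
python3 -m creep '[[[0.005,0,0,0,0,0,0],[0.01,0,0,0,0,0,0],[0.01,0,0,0,0,0,0]]]'
```

```text
time: 9.93
position: [0.5561, -0.1704, 0.1147]
tool_rot: [[-0.0, 0.449, 0.894], [0.0, 0.894, -0.449], [-1.0, -0.0, -0.0]]
wrist_force: [-0.2, 0.3, -0.4]
grip_width: 0.0117
time: 10.42
position: [0.5567, -0.1706, 0.1124]
tool_rot: [[0.001, 0.449, 0.894], [-0.001, 0.894, -0.449], [-1.0, 0.0, 0.001]]
wrist_force: [0.6, 0.5, 1.2]
grip_width: 0.0117
time: 10.8
position: [0.5569, -0.1706, 0.1114]
tool_rot: [[0.002, 0.449, 0.894], [-0.001, 0.894, -0.449], [-1.0, 0.0, 0.002]]
wrist_force: [0.5, 1.4, 6.3]
grip_width: 0.0115
```

```bash
python3 -m creep '[[[0.005,0,0,0,0,0,0],[0.01,0,0,0,0,0,0],[0.01,0,0,0,0,0,0]]]'
python3 -m creep '[[[0.005,0,0,0,0,0,0],[0.01,0,0,0,0,0,0],[0.01,0,0,0,0,0,0]]]'
```

```text
time: 11.18
position: [0.5572, -0.1707, 0.1103]
tool_rot: [[0.003, 0.449, 0.894], [-0.001, 0.894, -0.449], [-1.0, 0.001, 0.003]]
wrist_force: [-0.5, 0.2, 11.7]
grip_width: 0.0115
time: 11.55
position: [0.5575, -0.1707, 0.1091]
tool_rot: [[0.004, 0.449, 0.894], [-0.001, 0.894, -0.449], [-1.0, 0.001, 0.004]]
wrist_force: [-2.1, 0.2, 15.7]
grip_width: 0.0115
```

```bash
python3 -m creep '[[[0.005,0,0,0,0,0,0],[0.01,0,0,0,0,0,0],[0.01,0,0,0,0,0,0]]]'
python3 -m creep '[[[0.005,0,0,0,0,0,0],[0.01,0,0,0,0,0,0],[0.01,0,0,0,0,0,0]]]'
```

```text
time: 11.92
position: [0.5568, -0.1705, 0.1053]
tool_rot: [[0.002, 0.449, 0.894], [-0.001, 0.894, -0.449], [-1.0, 0.001, 0.002]]
wrist_force: [0.5, -0.6, 4.9]
grip_width: 0.0118
time: 12.3
position: [0.5566, -0.1705, 0.1021]
tool_rot: [[0.001, 0.449, 0.894], [-0.0, 0.894, -0.449], [-1.0, 0.0, 0.001]]
wrist_force: [1.3, -0.7, 5.0]
grip_width: 0.0116
```

Past the crest; on to the shoulders.

```bash
python3 -m creep '[[[0.005,0,0,0,0,0,0],[0.01,0,0,0,0,0,0],[0.01,0,0,0,0,0,0]]]'
python3 -m creep '[[[0.005,0,0,0,0,0,0],[0.01,0,0,0,0,0,0],[0.01,0,0,0,0,0,0]]]'
python3 -m creep '[[[0.005,0,0,0,0,0,0],[0.01,0,0,0,0,0,0],[0.01,0,0,0,0,0,0]]]'
```

```text
time: 12.68
position: [0.5554, -0.1702, 0.0991]
tool_rot: [[-0.002, 0.449, 0.894], [0.001, 0.894, -0.449], [-1.0, -0.0, -0.002]]
wrist_force: [0.0, 0.2, 0.4]
grip_width: 0.0115
time: 13.05
position: [0.5554, -0.1702, 0.099]
tool_rot: [[-0.001, 0.449, 0.894], [0.0, 0.894, -0.449], [-1.0, -0.0, -0.001]]
wrist_force: [-3.9, 0.8, 9.6]
grip_width: 0.0118
time: 13.42
position: [0.5555, -0.1702, 0.0989]
tool_rot: [[-0.0, 0.449, 0.894], [-0.0, 0.894, -0.449], [-1.0, -0.0, -0.0]]
wrist_force: [-5.6, 2.6, 19.8]
grip_width: 0.0117
```

```bash
python3 -m creep '[[[-0.01,0,0,0,0,0,0],[-0.015,0,0,0,0,0,40],[-0.015,0,0,0,0,0,40],[-0.015,0,0,0,0,0,40],[-0.015,0,0,0,0,0,40]]]'
python3 -m creep '[[[-0.1,0,0,0,0,0,40],[-0.3,0,0,0,0,0,40],[-0.5,0,0,0,0,0,40],[-0.5,0,0.3,0,0,0,40],[-0.5,0,0.3,0,0,0,40],[-0.5,0,0.3,0,0,0,40]]]'
python3 - <<'E'
from m import *
s=measure('w5');a=s['pixels']
t=snap('side','s5');c=proj(t,[.5585,-.171,.09]).astype(int)
for cam in ('wrist','side'):
  for n in ('hook_a_tip','hook_b_tip','seat','keeper','lever_grip'):
    for d in optics.pinpoint(cam,n)[:2]: print(cam,n,np.round(d['position'],4),round(d['confidence'],2),proj(s,d['position']).round())
o=np.zeros((600,800,3),np.uint8);u=proj(s,[.5585,-.171,.09]).astype(int);print(u)
u[1]=max(u[1],60);x0=u[0]-60;y0=u[1]-60
o[:,:500]=cv2.resize(a[y0:y0+144,x0:x0+120],(500,600),interpolation=3)
o[:300,500:]=cv2.resize(t['pixels'][c[1]-30:c[1]+30,c[0]-30:c[0]+30],(300,300),interpolation=3)
cv2.imwrite('pics/v5.png',o)
E
```

```text
time: 14.05
position: [0.5561, -0.1704, 0.0986]
tool_rot: [[-0.001, 0.449, 0.894], [0.0, 0.894, -0.449], [-1.0, -0.0, -0.001]]
wrist_force: [-0.2, -0.7, 0.2]
grip_width: 0.0366
time: 14.8
position: [0.6092, -0.1971, 0.1979]
tool_rot: [[-0.002, 0.449, 0.894], [0.001, 0.894, -0.449], [-1.0, -0.0, -0.002]]
wrist_force: [-0.3, 0.1, 0.6]
grip_width: 0.0364
t 14.85 tcp [ 0.6089 -0.1969  0.1982]
yaw 63.34
wrist hook_a_tip [ 0.5847 -0.1845  0.0843] 0.58 [286. 169.]
wrist hook_b_tip [ 0.5349 -0.157   0.0873] 0.46 [289.  99.]
wrist seat [ 0.5318 -0.1598  0.0878] 0.74 [284.  97.]
wrist keeper [ 0.5575 -0.1725  0.0719] 0.87 [285. 133.]
side hook_a_tip [ 0.5855 -0.1883  0.0853] 0.44 [283. 172.]
side hook_b_tip [ 0.5299 -0.157   0.0852] 0.55 [286.  94.]
side seat [ 0.5607 -0.1697  0.0732] 0.71 [289. 135.]
side keeper [ 0.5573 -0.1696  0.0747] 0.67 [288. 131.]
side keeper [ 0.5475  0.2921 -0.0021] 0.58 [ 737. -116.]
side lever_grip [ 0.4511 -0.1176  0.0852] 0.82 [286. -33.]
[286 134]
```

View pics/v5.png

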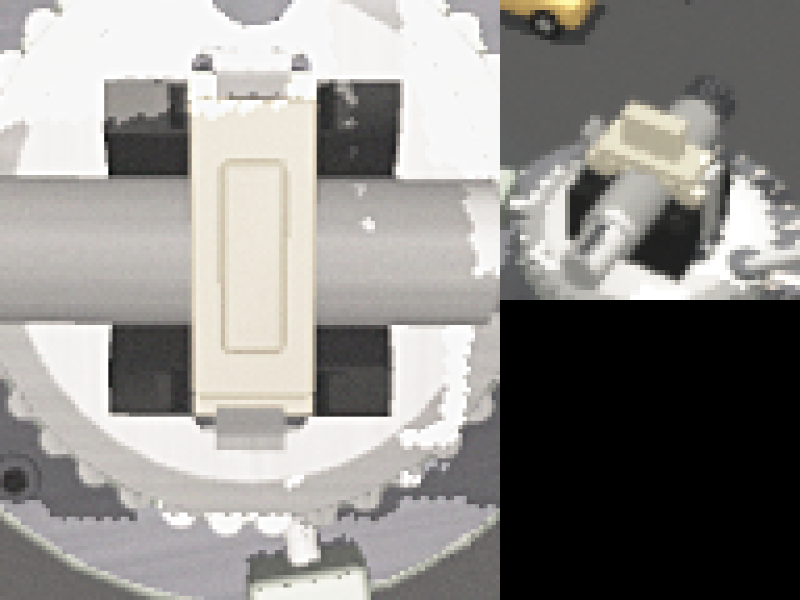

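Both hooks show overlapping the keeper ends symmetrically (crop rows ~98 and ~405), and the keeper lies flat across the shaft at z≈0.074. Next is the lever: move the open fingers over the grip and down astride it.

```bash
python3 -m creep '[[[0,0,-0.3,0,0,0,40],[0,0.002,-0.6,0,0,0,40],[0,0.002,-0.88,0,0,0,40],[0,0.002,-0.88,0,0,0,40],[0,0.002,-0.88,0,0,0,40]]]'
python3 -m creep '[[[0.15,0,0,0,0,0,40],[0.3,0,0,0,0,0,40],[0.45,0,0,0,0,0,40],[0.58,0,0,0,0,0,40],[0.6,0,0,0,0,0,40],[0.6,0,0,0,0,0,40]]]'
python3 - <<'E'
from m import *
s=measure('w6');t=snap('side','s6');c=proj(t,[.452,-.118,.1]).astype(int)
o=np.zeros((420,800,3),np.uint8);o[:300,:400]=cv2.resize(s['pixels'],(400,300),interpolation=3)
o[:400,400:]=cv2.resize(t['pixels'][c[1]-40:c[1]+40,c[0]-40:c[0]+40],(400,400),interpolation=3)
cv2.imwrite('pics/v6.png',o)
E
```

```text
time: 16.02
position: [0.4538, -0.1184, 0.1997]
tool_rot: [[0.003, 0.449, 0.894], [-0.001, 0.894, -0.449], [-1.0, 0.0, 0.003]]
wrist_force: [0.0, 0.0, -0.1]
grip_width: 0.0367
time: 16.77
position: [0.454, -0.1185, 0.0792]
tool_rot: [[0.001, 0.449, 0.894], [-0.0, 0.894, -0.449], [-1.0, 0.0, 0.001]]
wrist_force: [-0.3, -0.1, 0.4]
grip_width: 0.0365
t 16.825 tcp [ 0.4541 -0.1185  0.0797]
yaw 63.33
```

View pics/v6.png

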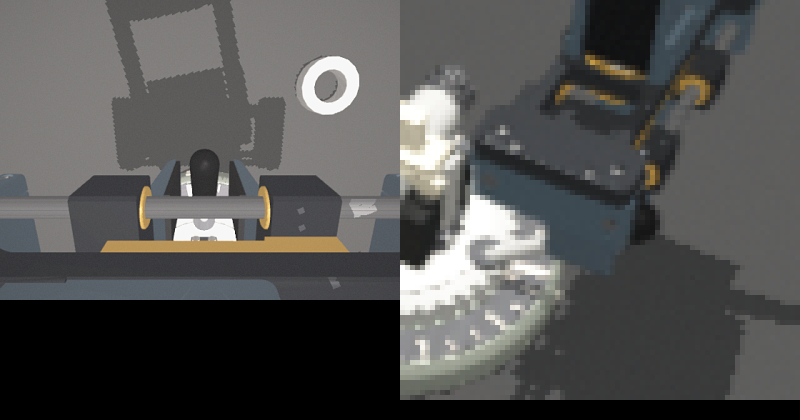

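The black grip sits midway between the fingers. I'll close lightly and swing it 50° along the arc.

```bash
python3 -m creep '[[[0,0,0,0,0,0,0],[0,0,0,0,0,0,0],[0,0,0,0,0,0,0],[0,0,0,0,0,0,0]]]' 15
python3 -m creep '[[[0,-0.026,0.001,-0.056,0,0,0],[0,-0.052,0.002,-0.111,0,0,0],[0,-0.078,0.005,-0.167,0,0,0],[0,-0.104,0.009,-0.222,0,0,0],[0,-0.155,0.02,-0.333,0,0,0],[0,-0.205,0.036,-0.444,0,0,0],[0,-0.254,0.056,-0.556,0,0,0],[0,-0.254,0.056,-0.556,0,0,0]]]'
```

```text
time: 17.38
position: [0.453, -0.1183, 0.0795]
tool_rot: [[0.001, 0.449, 0.894], [-0.001, 0.894, -0.449], [-1.0, -0.0, 0.001]]
wrist_force: [-0.7, -1.0, 4.6]
grip_width: 0.0193
time: 18.38
position: [0.4401, -0.169, 0.0795]
tool_rot: [[0.001, 0.028, 1.0], [-0.0, 1.0, -0.028], [-1.0, -0.0, 0.001]]
wrist_force: [-1.1, -0.5, 6.9]
grip_width: 0.0193
```

```bash
python3 -m creep '[[[0,-0.052,0.002,-0.111,0,0,0],[0,-0.104,0.009,-0.222,0,0,0],[0,-0.155,0.02,-0.333,0,0,0],[0,-0.205,0.036,-0.444,0,0,0],[0,-0.254,0.056,-0.556,0,0,0],[0,-0.254,0.056,-0.556,0,0,0],[0,-0.254,0.056,-0.556,0,0,0]]]'
python3 - <<'E'
from m import *
p=get_state()['position'];measure('w7');print(np.degrees(np.arctan2(p[1]+.1712,p[0]-.5588))%360,'want 203.4')
E
```

```text
time: 19.25
position: [0.4496, -0.2187, 0.0795]
tool_rot: [[0.0, -0.396, 0.918], [0.002, 0.918, 0.396], [-1.0, 0.001, 0.001]]
wrist_force: [-0.7, 2.7, 7.1]
grip_width: 0.0196
t 19.3 tcp [ 0.4496 -0.2187  0.0795]
yaw 113.34
203.53300004142153 want 203.4
```

Opening, going straight up, and backing away inward to look.

```bash
python3 -m creep '[[[0,0,0,0,0,0,40],[0,0,0,0,0,0,40],[0,0,0,0,0,0,40],[0,0,0,0,0,0,40]]]'
python3 -m creep '[[[-0.2,0,0,0,0,0,40],[-0.4,0,0,0,0,0,40],[-0.6,0,0,0,0,0,40],[-0.8,0,0.3,0,0,0,40],[-0.9,0,0.6,0,0,0,40],[-0.9,0,0.85,0,0,0,40],[-0.9,0,0.85,0,0,0,40],[-0.9,0,0.85,0,0,0,40]]]'
python3 - <<'E'
from m import *
s=measure('w8');t=snap('side','s8');c=proj(t,[.5585,-.171,.09]).astype(int)
L={}
for cam in ('wrist','side'):
  for n in ('lever_grip','zero_mark','base','seat','keeper','hook_a_tip','hook_b_tip'):
    for d in optics.pinpoint(cam,n)[:1]: print(cam,n,np.round(d['position'],4),round(d['confidence'],2),proj(s,d['position']).round())
a=s['pixels'];k=2.5;o=cv2.resize(a,None,fx=k,fy=k,interpolation=3)
C=np.array([.5588,-.1712]);
for ang,col in ((40,(0,255,0)),(30,(0,0,255)),(0,(255,255,0))):
    th=np.radians(163.4+ang);
    for rr,z in ((.12,.084),(.09,.022)): cv2.circle(o,tuple((proj(s,[*(C+rr*np.array([np.cos(th),np.sin(th)])),z])*k).astype(int)),4,col,-1)
u=(proj(s,[.52,-.18,.05])*k).astype(int);print(u);x0=max(0,u[0]-250);y0=max(0,u[1]-300)
w=np.zeros((600,800,3),np.uint8);q=o[y0:y0+600,x0:x0+500];w[:q.shape[0],:q.shape[1]]=q
w[:300,500:]=cv2.resize(t['pixels'][c[1]-35:c[1]+35,c[0]-35:c[0]+35],(300,300),interpolation=3)
cv2.imwrite('pics/v8.png',w)
E
```

```text
time: 19.8
position: [0.4496, -0.2196, 0.0788]
tool_rot: [[-0.0, -0.397, 0.918], [0.0, 0.918, 0.397], [-1.0, 0.0, -0.0]]
wrist_force: [-0.5, 0.8, -0.1]
grip_width: 0.0366
time: 20.8
position: [0.605, -0.1521, 0.2582]
tool_rot: [[-0.002, -0.397, 0.918], [-0.0, 0.918, 0.397], [-1.0, 0.001, -0.002]]
wrist_force: [-0.9, 0.4, -0.7]
grip_width: 0.0365
t 20.85 tcp [ 0.6046 -0.1524  0.2585]
yaw 113.35
wrist lever_grip [ 0.4489 -0.213   0.084 ] 0.69 [293.   7.]
wrist zero_mark [ 0.4733 -0.1453  0.023 ] 0.83 [338.  73.]
wrist base [ 0.5584 -0.1686  0.    ] 0.62 [289. 134.]
wrist seat [ 0.5549 -0.1742  0.0743] 0.8 [286. 132.]
wrist keeper [0.6753 0.1725 0.0021] 0.87 [475. 307.]
wrist hook_a_tip [ 0.5901 -0.1616  0.0855] 0.4 [283. 170.]
wrist hook_b_tip [ 0.5338 -0.1814  0.0844] 0.59 [288. 110.]
side lever_grip [ 0.4503 -0.218   0.0844] 0.76 [287.   6.]
side zero_mark [ 0.4728 -0.1461  0.0217] 0.9 [337.  72.]
side base [ 0.6432 -0.4096 -0.0049] 0.72 [ 85. 119.]
side seat [ 0.56   -0.1715  0.0766] 0.56 [286. 138.]
side keeper [ 0.551   0.2945 -0.0015] 0.93 [597. 264.]
side hook_a_tip [ 0.582  -0.1591  0.086 ] 0.57 [289. 164.]
[734 246]
```

View pics/v8.png

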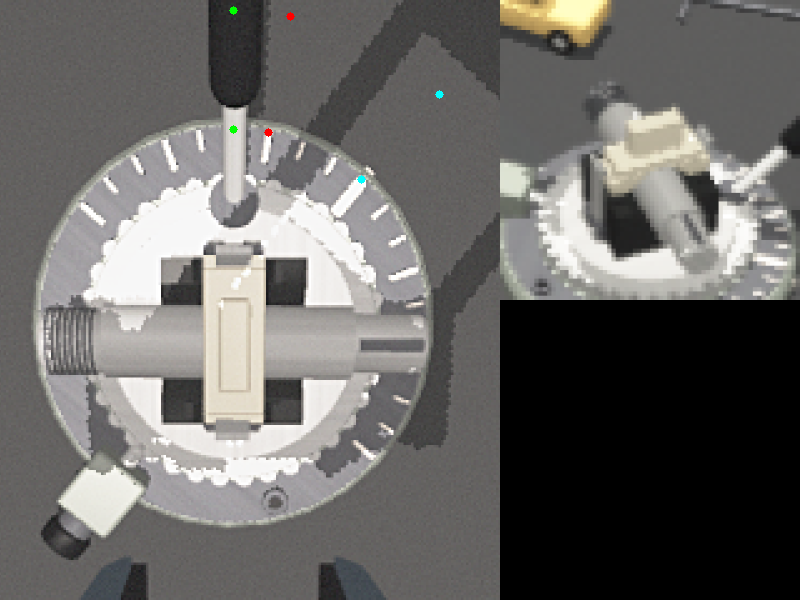

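The lever lies on the fourth mark past the long zero mark: zero at (350,195), then (327,170), (300,150), (267,147), then the lever. It covers the predicted 40° dots, and the keeper still sits under both hooks.

```bash
python3 -c "
from bench import r,get_state
print(get_state()['time'],r.close_job())"
```

```text
the job is handed in; nothing more can be done
21.6 None
```

The keeper is clipped over the shaft, the lever rests at the 40° click, and the job was handed in at 21.6 s. It returned no verdict.

- **Keeper:** I pressed the off-white keeper straight down over the shaft. The force rose to about 16 N, dropped as it passed the hooks, and I then seated it on the shoulders at about 20 N.
- **Lever:** I gripped the lever and swung it 50° anticlockwise, from −10° to +40°, then let go and backed clear.
- **Last checks:** The final pictures show both hooks over the ends of the level keeper. The lever lies on the fourth mark past zero, and the gripper is clear of everything.
- **What disagreed:** In the last pictures the keeper detector reported only the pink and brown look-alikes, so the keeper's final state rests on the picture itself. The wrist camera also put the lever grip about 5 mm off the side camera's reading; the side camera, the scale marks and the arm's position at release all agreed on 40°.
- **Not re-measured:** I did not measure the bystanders again, but the arm kept clear of them throughout and no unexpected forces showed.

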